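# Pair the edged lenses in their job trays

### The job

Three right-hand lenses, edged to shape, are lying on the glazing bench among the larger uncut round blanks, and each of the three black lens trays still lacks one lens of its pair. Put every edged lens in the tray that holds its mate of the same shape, flat and dome up in the middle of the empty well, setting it down gently and not dropping it. Leave the uncut blanks, the silver frame and the brass screw starter where they are.

Things in the scene. Friction and masses are not known exactly. Their poses are not given: they have to be found in the camera images.
- lens_round_mid (a point): A loose edged (cut-to-shape) spectacle lens: round, 46 mm in diameter. Upright edge 6 mm thick, domed top 8 mm high in the middle, about 18 g, rose-tinted; lies flat, dome up. Point: middle of the lens, 4 mm above its underside; z up.
- lens_rect_mid (a point): A loose edged (cut-to-shape) spectacle lens: slim rectangle with rounded corners, 54 mm long (its x axis) by 28 mm (its y axis). Upright edge 6 mm thick, domed top 8 mm high in the middle, about 18 g, rose-tinted; lies flat, dome up. Point: middle of the lens, 4 mm above its underside; z up.
- lens_halfmoon_mid (a point): A loose edged (cut-to-shape) spectacle lens: half-moon (the half-rimless cut), 54 mm wide (its x axis) by 38 mm (its y axis), with one long flat edge, square to y on its +y side, curving round below to the -y side. Upright edge 6 mm thick, domed top 8 mm high in the middle, about 18 g, rose-tinted; lies flat, dome up. Point: middle of the lens, 4 mm above its underside; z up.
- well_round (a point): The empty well of the fixed black lens tray (198 x 109 mm) whose other well already holds the round left-hand lens, 96 mm along +x. Point: centre of the empty well's flat floor, 3 mm above the bench; x along the tray to the other well, y across, z up. The well is 92 (x) by 100 mm (y) inside; rim and divider stand 9 mm above its floor.
- well_rect (a point): The empty well of the fixed black lens tray (198 x 109 mm) whose other well already holds the slim rectangular left-hand lens, 96 mm along +x. Point: centre of the empty well's flat floor, 3 mm above the bench; x along the tray to the other well, y across, z up. The well is 92 (x) by 100 mm (y) inside; rim and divider stand 9 mm above its floor.
- well_halfmoon (a point): The empty well of the fixed black lens tray (198 x 109 mm) whose other well already holds the half-moon left-hand lens, 96 mm along +x. Point: centre of the empty well's flat floor, 3 mm above the bench; x along the tray to the other well, y across, z up. The well is 92 (x) by 100 mm (y) inside; rim and divider stand 9 mm above its floor.
- blank_a_mid (a point): An uncut lens blank, to be left alone: a plain round disc 66 mm in diameter, edge 8 mm thick, 11 mm high at the dome, rose-tinted like the edged lenses, loose on the bench. The point is its middle, 5.5 mm above its underside.
- blank_b_mid (a point): An uncut lens blank, to be left alone: a plain round disc 66 mm in diameter, edge 8 mm thick, 11 mm high at the dome, rose-tinted like the edged lenses, loose on the bench. The point is its middle, 5.5 mm above its underside.
- frame: A folded silver semi-rimless spectacle frame lying on the bench, to be left alone: 140 mm (its x axis) by 36 mm (y) by 17 mm high, loose. The point is on the bench under its middle.
- starter: A brass screw starter tool lying on the bench, to be left alone: 112 mm long (its x axis, from 51 mm behind the point to the steel tip 61 mm ahead), 11 mm thick, loose. The point is on the bench under the axis of its handle.
Mind the look-alikes: they are no part of the job. What is shaped like the part that bears lens_halfmoon_mid but orange or red is not meant.

How it is judged:
By the outcome, as a careful person would: the job done as asked, in the order asked, and still so for the second after the job is handed in, with the robot touching nothing.
It also fails if it takes over 96 s, if anything falls off the work surface, if the arm or the gripper's body presses on something with over 40 N, if the wrist force passes 120 N, or if a joint passes its speed limit or range.

### The arm

A 7-joint arm with a two-finger parallel gripper is mounted at the origin on the work surface. World frame = base frame: x ahead of the robot, y to its left, z up, the work surface at z = 0. Lengths are in m, angles in rad, forces in N, time in s.
With the tool pointing down it reaches from about 0.425 to 0.875 m from the base axis. Payload 4.7 kg.
Tool frame: the origin (TCP) lies between the finger pads; the fingertips stand 14 mm ahead of it and the grasp point (between the pads) lies 5 mm behind it; z points along the fingers, y is the line along which they close (so a half turn about z gives the same grasp; the last joint's range is limited). The gripper opens to 87 mm and grips with 3 to 60 N. Pads are 19 mm wide; open, the fingers measure 117 mm over their backs; the gripper's body (75 mm by 190 mm) begins 51 mm behind the grasp point.
Start: joints at [-1.265, 0.321, -0.07, 1.45, 0.023, 1.371, -0.057], TCP at [0.187, 0.623, 0.237] pointing down, gripper open.
Joint ranges: [-2.86, 2.86], [-0.3, 2.09], [-1.38, 1.24], [0.06, 2.45], [-1.56, 4.7], [0.09, 2.05], [-2.69, 2.69]. Speed limits (rad/s): [2.57, 2.57, 3.14, 3.14, 3.14, 3.14, 3.14].

### API

Orientations are given as a rotation vector (axis times angle).
In Python, from bench import ctrl gives the robot as it stands.
- The arm moves only by the shell command python3 -m inch 'ROWS' [OPENING] [FORCE]. ROWS is JSON, a list of rows, each a list of 6 numbers: the shift along the world's x, y, z in mm, then the turn, a rotation vector about the world's x, y, z in degrees. In form: [[tx, ty, tz, rx, ry, rz], ...]. A call has 1 to 20 rows; each row is the pose to reach, as a shift and turn from the pose commanded when the call began; what a row does not reach only later rows make up. A row lasts 1/8 s, in which the tool goes at most 62.5 mm and 10.7 degrees, less where a joint would pass 70% of its speed; a pose out of reach is approached as far as the arm can. A call with a gripper value outside its range is refused whole. OPENING is the finger opening in mm, from 0 to 87, set as the call begins (- or left out, the last holds). The fingers move at their own pace and stop on an object; FORCE is the grip in N (left out, the last holds). Time passes only in rows, so rows that repeat a pose let the fingers close. It gives the time, the measured TCP pose, the force, the opening and the grip force at its end, in the units of the state.
- ctrl.get_state(): the state, without advancing time (a new reading comes with each control period).
- ctrl.get_image(name): name is "scene" or "top" or "wrist"; returns (picture, depth): 480x640x3 uint8, red, green, blue; 480x640 float32, m along the optical axis (not along the pixel's ray), 0 where there is no reading.
- ctrl.camera_params(name): a dict with "mtx" (3x3 intrinsics, pixels), "T" (4x4, takes a point from camera to world coordinates). Camera axes: x right, y down, z forward; pixel columns grow to the right and rows downward; lengths in m; the calibration is good to about 2 mm. A picture is of the moment at which its call begins: read the wrist's pose just before it. camera_params takes no time and is no camera call; for the wrist camera it gives the pose at the moment of the call.
- ctrl.close_job(): hands the job in; it is judged then, once.
The state is a dict: "time": time; "joint_positions": joint angles; "qd": joint speeds; "joint_torque": joint torques, N m; "position": TCP position; "tool_rot": TCP orientation; "ft_force": force on the tool from outside, world axes, zero at the start; "torque": the same for the moment, N m; "grip_width": opening from 0.0 (shut) to 1.0 (fully open); "grip_force": force on a finger pad.
Only numpy, scipy, OpenCV 4.12 (cv2) and the standard library are available. Lean on these libraries where they do the work, as an engineer would, in place of code of your own. Each camera call takes 0.05 s, during which the arm holds its last target. There are 200 camera calls.

## Working session

There is one attempt and no reset: what is moved stays moved. The work goes in short steps, Python scripts to look and compute and a shell command to move; the robot and the scene stay as the last step left them, time stands still between calls to the robot, and variables do not carry over. Pictures are saved under pics/ and viewed, at most 14 in all, crops included, and the job is handed in when it is done.

```bash
ls; mkdir -p pics
python3 - <<'E'
from bench import ctrl
import cv2,numpy as np
s=ctrl.get_state();print(s['time'],s['position'],s['tool_rot'],s['grip_width'])
for n in('top','scene'):
    p,d=ctrl.get_image(n);np.savez(f'pics/{n}0.npz',p=p,d=d);cv2.imwrite(f'pics/{n}0.png',p[:,:,::-1])
    c=ctrl.camera_params(n);print(n,np.round(c['mtx'],1).tolist(),np.round(c['T'],3).tolist())
E
```

```text
pics
0.0 [0.18689543 0.62198876 0.23546489] [-4.56703560e-01 -3.10804150e+00  3.05985437e-03] 1.0016871046018143
top [[480.7, 0.0, 319.0], [0.0, 480.7, 242.7], [0.0, 0.0, 1.0]] [[-0.008, -0.99, 0.14, 0.446], [-1.0, 0.007, -0.008, 0.007], [0.007, -0.14, -0.99, 0.978], [0.0, 0.0, 0.0, 1.0]]
scene [[542.1, 0.0, 317.3], [0.0, 542.1, 230.5], [0.0, 0.0, 1.0]] [[0.784, 0.404, -0.47, 1.07], [0.62, -0.488, 0.614, -0.627], [0.019, -0.773, -0.634, 0.708], [0.0, 0.0, 0.0, 1.0]]
```

View pics/top0.png

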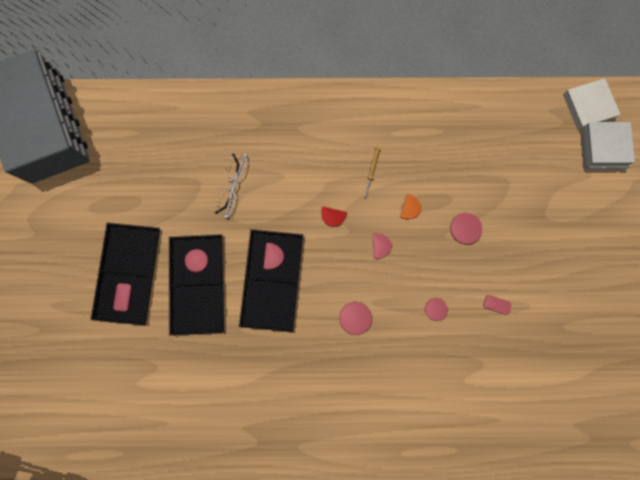

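The top view shows these:
- **Trays:** rectangular at (125,275) with its empty well at the top, round at (197,285) with its empty well at the bottom, and half-moon at (272,281) with its empty well at the bottom.
- **Half-moon candidates:** (382,246) rose, (411,207) orange and (334,216) red. The rose one fits, because orange and red are excluded.
- **Round candidates:** (436,309) small, against the larger blanks at (466,228) and (356,318). The small one should be the 46 mm lens.
- **Rectangle:** only (497,305).

Next I'll measure these and confirm them in an enlarged crop.

```bash
cat > h.py <<'E'
import cv2,numpy as np
from bench import ctrl
def cast(uv,z,c):
    uv=np.atleast_2d(np.float64(uv));r=np.c_[uv,np.ones(len(uv))]@np.linalg.inv(c['mtx']).T@c['T'][:3,:3].T
    o=c['T'][:3,3];return o+r*((z-o[2])/r[:,2])[:,None]
def contours(m,a):
    return [k for k in cv2.findContours(m.astype(np.uint8),cv2.RETR_EXTERNAL,cv2.CHAIN_APPROX_NONE)[0] if cv2.contourArea(k)>a]
def info(k,z,c):
    P=cast(k[:,0,:],z,c)[:,:2]*1000
    M=cv2.moments(P.astype(np.float32).reshape(-1,1,2));cen=(M['m10']/M['m00'],M['m01']/M['m00'])
    (cx,cy),(w,h),a=cv2.minAreaRect(P.astype(np.float32))
    if w<h:w,h,a=h,w,a+90
    a=(a+90)%180-90
    return dict(rect=(round(cx,1),round(cy,1)),cen=np.round(cen,1).tolist(),L=round(w,1),W=round(h,1),ang=round(a,1))
E
python3 - <<'E'
from h import *
p=np.load('pics/top0.npz')['p'];c=ctrl.camera_params('top');c={k:np.array(c[k]) for k in('mtx','T')}
hsv=cv2.cvtColor(p,cv2.COLOR_RGB2HSV)
m=((hsv[...,0]>165)|(hsv[...,0]<8))&(hsv[...,1]>110)&(hsv[...,2]>90)
for k in contours(m,60):
    print(k[:,0].mean(0).round(),info(k,.006,c),hsv[tuple(k[:,0].mean(0).astype(int)[::-1])])
d=(hsv[...,2]<60);d[:200]=0;d[350:]=0
d=cv2.morphologyEx(d.astype(np.uint8),cv2.MORPH_OPEN,np.ones((5,5)))
for k in contours(d,1500): print('tray',k[:,0].mean(0).round(),info(k,.012,c))
cv2.imwrite('pics/crop.png',cv2.resize(p[190:345,310:520,::-1],None,fx=3.5,fy=3.5,interpolation=cv2.INTER_CUBIC))
E
```

```text
[355. 317.] {'rect': (431.9, -71.9), 'cen': [431.8, -72.6], 'L': 64.1, 'W': 63.2, 'ang': 89.5} [178 116 182]
[436. 309.] {'rect': (448.4, -234.7), 'cen': [448.3, -235.0], 'L': 44.5, 'W': 43.1, 'ang': 43.8} [177 124 175]
[497. 304.] {'rect': (456.3, -358.1), 'cen': [456.6, -358.1], 'L': 54.0, 'W': 27.6, 'ang': 71.0} [177 127 169]
[122. 297.] {'rect': (477.7, 394.9), 'cen': [477.8, 394.9], 'L': 54.8, 'W': 29.2, 'ang': -6.6} [177 122 173]
[196. 260.] {'rect': (550.5, 248.5), 'cen': [550.5, 248.8], 'L': 45.1, 'W': 44.5, 'ang': 1.4} [177 118 182]
[272. 256.] {'rect': (557.5, 91.2), 'cen': [557.8, 93.4], 'L': 52.4, 'W': 38.6, 'ang': -5.8} [177 116 185]
[380. 245.] {'rect': (577.5, -129.7), 'cen': [578.1, -128.3], 'L': 51.6, 'W': 36.8, 'ang': -1.3} [177 121 181]
[466. 228.] {'rect': (612.9, -302.5), 'cen': [612.6, -303.4], 'L': 64.3, 'W': 62.5, 'ang': 89.6} [177 126 172]
[333. 216.] {'rect': (636.8, -28.8), 'cen': [639.1, -29.4], 'L': 51.5, 'W': 36.6, 'ang': 75.3} [  1 194 166]
tray [196. 285.] {'rect': (501.5, 244.8), 'cen': [501.3, 245.4], 'L': 194.8, 'W': 105.5, 'ang': 2.0}
tray [271. 281.] {'rect': (508.6, 94.9), 'cen': [508.8, 95.0], 'L': 194.7, 'W': 106.1, 'ang': -6.1}
tray [126. 274.] {'rect': (524.3, 386.7), 'cen': [524.3, 386.8], 'L': 194.9, 'W': 108.6, 'ang': -6.2}
```

View pics/crop.png

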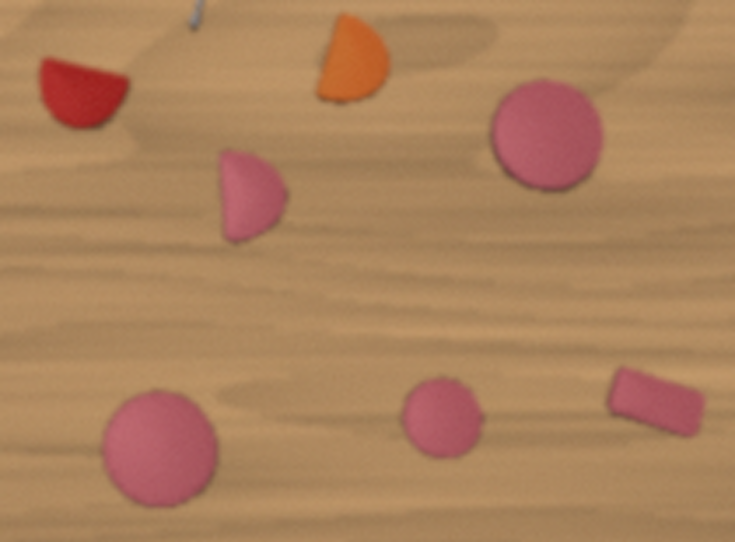

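The crop confirms it. The rose half-moon is at (382,246) with its flat edge on the left (+y), the 46 mm round is at (436,309), the rectangle is at (497,305), and the two 66 mm discs are blanks. Sizes match the description. I'll hover over the half-moon first.

```bash
python3 -m inch '[[40,-75,0,0,0,5],[80,-150,0,0,0,10],[120,-230,0,0,0,15],[160,-310,0,0,0,20],[200,-390,0,0,0,25],[240,-460,0,0,0,25],[280,-540,0,0,0,25],[320,-615,0,0,0,25],[355,-690,-20,0,0,25],[390,-752,-40,0,0,25],[390,-752,-40,0,0,25],[390,-752,-40,0,0,25],[390,-752,-40,0,0,25],[390,-752,-40,0,0,25],[390,-752,-40,0,0,25],[390,-752,-40,0,0,25],[390,-752,-40,0,0,25]]' 70 15
cat > look.py <<'E'
import sys
from h import *
n=sys.argv[1];c=ctrl.camera_params('wrist');c={k:np.array(c[k]) for k in('mtx','T')}
s=ctrl.get_state();p,d=ctrl.get_image('wrist');cv2.imwrite(f'pics/{n}.png',p[:,:,::-1]);np.savez(f'pics/{n}.npz',p=p,d=d,**c)
from scipy.spatial.transform import Rotation as R
m=R.from_rotvec(s['tool_rot']).as_matrix();print('t',s['time'],'tcp',np.round(s['position']*1000 if hasattr(s['position'],'shape') else np.array(s['position'])*1000,1),'closing angle from +x',np.degrees(np.arctan2(m[1,1],m[0,1])).round(1),'tilt z',m[:,2].round(3))
print('cam',c['T'][:3,3].round(3))
hsv=cv2.cvtColor(p,cv2.COLOR_RGB2HSV)
k0=((hsv[...,0]>165)|(hsv[...,0]<8))&(hsv[...,1]>90)&(hsv[...,2]>70)
z=float(sys.argv[2]) if len(sys.argv)>2 else .006
for k in contours(k0,400):
    print(k[:,0].mean(0).round(),info(k,z,c))
    P=cast(k[:,0],z,c)[:,:2]*1000
    H=cv2.approxPolyDP(k,0.03*cv2.arcLength(k,True),True)[:,0]; Q=cast(H,z,c)[:,:2]*1000
    e=np.roll(Q,-1,0)-Q; i=np.argmax((e**2).sum(1)); print('  longest edge',Q[i].round(1),(Q[i]+e[i]).round(1),'angle',np.degrees(np.arctan2(e[i,1],e[i,0])).round(1))
E
python3 look.py w1
```

```text
time: 2.22
position: [0.5769, -0.1275, 0.1967]
tool_rot: [-0.231, 3.133, 0.002]
ft_force: [0.0, -0.1, 0.4]
grip_width: 0.807
grip_force: 0.0
t 2.225 tcp [ 576.9 -127.5  196.7] closing angle from +x 98.4 tilt z [ 0.     0.001 -1.   ]
cam [ 0.493 -0.14   0.345]
[402. 283.] {'rect': (636.1, -29.8), 'cen': [634.9, -30.4], 'L': 53.2, 'W': 35.3, 'ang': 88.3}
  longest edge [630.9 -27.6] [649.9  -3.6] angle 51.8
[551. 226.] {'rect': (558.9, 93.8), 'cen': [559.1, 96.6], 'L': 54.8, 'W': 42.2, 'ang': -6.0}
  longest edge [585.7 111.6] [534.5 115. ] angle 176.2
[129. 222.] {'rect': (613.3, -301.3), 'cen': [613.6, -301.4], 'L': 67.4, 'W': 65.2, 'ang': -81.6}
  longest edge [ 646.8 -305.2] [ 637.8 -279.2] angle 109.2
[319. 212.] {'rect': (579.3, -128.4), 'cen': [579.3, -125.9], 'L': 53.4, 'W': 37.8, 'ang': 2.7}
  longest edge [ 603.4 -109. ] [ 551.9 -114.4] angle -174.0
[211.  45.] {'rect': (449.6, -232.6), 'cen': [449.6, -232.7], 'L': 45.6, 'W': 45.4, 'ang': 2.2}
  longest edge [ 457.4 -254.2] [ 471.4 -239.4] angle 46.5
[408.  55.] {'rect': (433.4, -70.2), 'cen': [433.2, -70.3], 'L': 65.4, 'W': 65.1, 'ang': 10.9}
  longest edge [ 430.5 -103. ] [457.7 -92.6] angle 21.0
[60. 32.] {'rect': (457.8, -355.5), 'cen': [457.7, -355.6], 'L': 55.6, 'W': 27.8, 'ang': 71.0}
  longest edge [ 461.5 -383.3] [ 476.  -333.3] angle 73.9
```

View pics/w1.png

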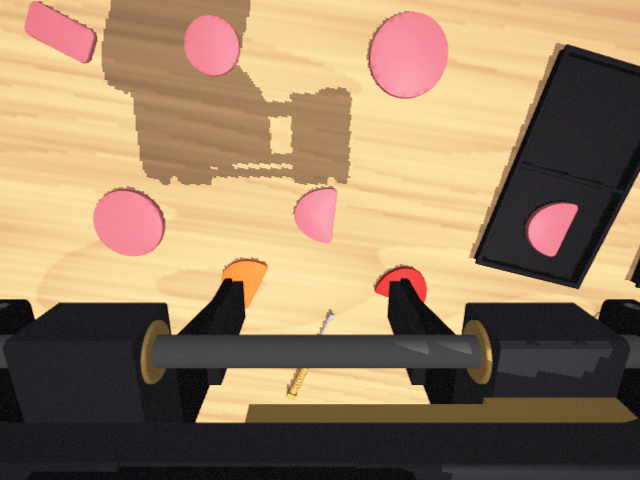

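The wrist view agrees: the half-moon at (319,212) measures 53 × 38 mm at (579,-128), with its flat edge at about 6°. I'll descend and grip it.

```bash
python3 -m inch '[[2,-1,-50,0,0,-2],[2,-1,-100,0,0,-2],[2,-1,-140,0,0,-2],[2,-1,-165,0,0,-2],[2,-1,-175,0,0,-2],[2,-1,-181,0,0,-2],[2,-1,-181,0,0,-2],[2,-1,-181,0,0,-2]]' 70 15
python3 -m inch '[[0,0,0,0,0,0],[0,0,0,0,0,0],[0,0,0,0,0,0],[0,0,0,0,0,0],[0,0,0,0,0,0],[0,0,0,0,0,0]]' 20 15
```

```text
time: 3.28
position: [0.5799, -0.1305, 0.0167]
tool_rot: [-0.172, 3.135, -0.0]
ft_force: [-0.1, 0.0, -0.4]
grip_width: 0.802
grip_force: 0.0
time: 4.03
position: [0.579, -0.1304, 0.0156]
tool_rot: [-0.172, 3.137, 0.0]
ft_force: [-0.3, 0.2, 0.4]
grip_width: 0.431
grip_force: 14.9
```

Gripped at 37.5 mm, which matches the 38 mm lens. I'll carry it to its well.

```bash
python3 -m inch '[[0,0,20,0,0,0],[0,0,60,0,0,0],[-20,40,70,0,0,-4],[-45,90,70,0,0,-8],[-70,140,70,0,0,-12],[-95,190,70,0,0,-12],[-118,230,65,0,0,-12],[-118,230,60,0,0,-12],[-118,230,60,0,0,-12],[-118,230,60,0,0,-12],[-118,230,60,0,0,-12],[-118,230,60,0,0,-12]]'
python3 look.py w2 .009
```

```text
time: 5.52
position: [0.4613, 0.0988, 0.0757]
tool_rot: [0.159, 3.137, -0.0]
ft_force: [-1.0, 0.4, -0.8]
grip_width: 0.434
grip_force: 14.9
t 5.525 tcp [461.3  98.8  75.7] closing angle from +x 84.2 tilt z [ 0. -0. -1.]
cam [0.377 0.108 0.224]
[561. 377.] {'rect': (566.8, 261.3), 'cen': [565.2, 259.7], 'L': 20.9, 'W': 17.6, 'ang': 84.1}
  longest edge [559.2 272.4] [557.1 252.5] angle -95.9
[323. 386.] {'rect': (556.1, 93.1), 'cen': [555.9, 93.7], 'L': 38.2, 'W': 30.5, 'ang': 84.1}
  longest edge [568.8  76. ] [572.3 110.1] angle 84.1
[322. 297.] {'rect': (485.1, 97.2), 'cen': [487.4, 99.0], 'L': 57.7, 'W': 52.0, 'ang': -5.9}
  longest edge [516.3 118.4] [459.4 123.1] angle 175.3
[ 43. 240.] {'rect': (433.5, -63.0), 'cen': [432.6, -64.9], 'L': 66.7, 'W': 58.3, 'ang': -20.4}
  longest edge [403.4 -82.9] [452.7 -94.7] angle -13.5
```

View pics/w2.png

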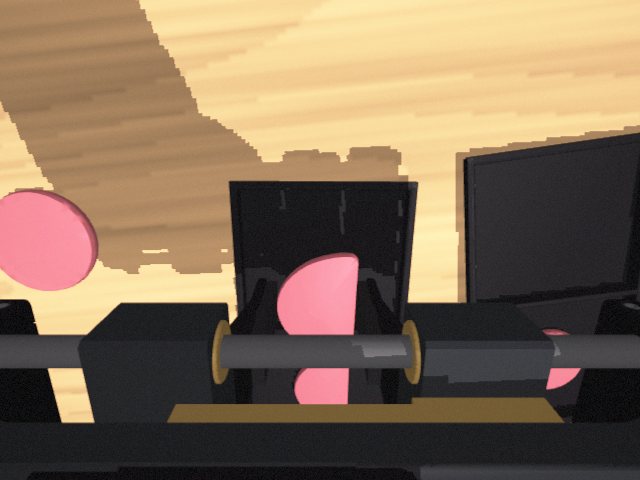

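The half-moon is held at (320,300) above the empty well, and its mate lies straight behind it. The tray's near rim runs from (230,182) to (417,182), so I'll use it to check the centring.

Run:
```python
from h import *
f=np.load('pics/w2.npz');P=cast([[230,182],[417,182]],.012,f)[:,:2]*1000
print(P.round(1)); e=P[1]-P[0];L=np.hypot(*e);u=np.array([e[1],-e[0]])/L;print(L,P.mean(0)+51*u)
```

```text
[[406.9  55. ]
 [417.8 162.1]]
107.67026290069046 [463.085462   103.33004387]
```

```bash
python3 -m inch '[[1,3,-25,0,0,0],[1,3,-42,0,0,0],[1,3,-50,0,0,0],[1,3,-53,0,0,0],[1,3,-55,0,0,0],[1,3,-56,0,0,0],[1,3,-56.5,0,0,0],[1,3,-56.5,0,0,0],[1,3,-56.5,0,0,0],[1,3,-56.5,0,0,0]]'
```

```text
time: 6.82
position: [0.4621, 0.1026, 0.0192]
tool_rot: [0.157, 3.137, 0.0]
ft_force: [-0.4, 0.2, -0.4]
grip_width: 0.432
grip_force: 14.9
```

```bash
python3 -m inch '[[0,0,-0.4,0,0,0],[0,0,-0.8,0,0,0],[0,0,-0.8,0,0,0]]'
python3 -m inch '[[0,0,0,0,0,0],[0,0,0,0,0,0],[0,0,0,0,0,0],[0,0,0,0,0,0]]' 50
```

```text
time: 7.2
position: [0.4621, 0.1025, 0.0185]
tool_rot: [-0.157, -3.138, -0.0]
ft_force: [-2.0, 0.0, 3.6]
grip_width: 0.436
grip_force: 14.9
time: 7.7
position: [0.462, 0.1025, 0.0182]
tool_rot: [-0.157, -3.138, 0.0]
ft_force: [0.0, -0.4, -0.2]
grip_width: 0.575
grip_force: 0.0
```

Contact felt at 3.6 N, then a clean release. The round lens was already measured twice, at (449.5,-233), so I'll go straight to it.

```bash
python3 -m inch '[[0,0,30,0,0,0],[0,0,80,0,0,0],[-4,-60,100,0,0,0],[-6,-120,100,0,0,0],[-8,-180,100,0,0,0],[-10,-240,100,0,0,0],[-11,-300,100,0,0,0],[-12,-335,80,0,0,0],[-12,-335,60,0,0,0],[-12,-335,60,0,0,0],[-12,-335,60,0,0,0],[-12,-335,30,0,0,0],[-12,-335,10,0,0,0],[-12,-335,0,0,0,0],[-12,-335,-2.5,0,0,0],[-12,-335,-2.5,0,0,0],[-12,-335,-2.5,0,0,0]]' 70 15
python3 -m inch '[[0,0,0,0,0,0],[0,0,0,0,0,0],[0,0,0,0,0,0],[0,0,0,0,0,0],[0,0,0,0,0,0]]' 20 15
```

```text
time: 9.82
position: [0.4507, -0.2326, 0.0165]
tool_rot: [0.156, 3.136, 0.0]
ft_force: [-0.1, -0.0, 0.0]
grip_width: 0.802
grip_force: 0.0
time: 10.45
position: [0.4501, -0.2325, 0.0158]
tool_rot: [0.157, 3.138, 0.0]
ft_force: [-0.5, -0.3, 0.1]
grip_width: 0.514
grip_force: 15.0
```

```bash
python3 -m inch '[[0,0,20,0,0,0],[0,0,60,0,0,0],[0,50,80,0,0,2],[0,110,80,0,0,4],[0,170,80,0,0,8],[0,230,80,0,0,8],[1,290,80,0,0,8],[2,350,80,0,0,8],[3,410,80,0,0,8],[5,450,75,0,0,8],[5,478,60,0,0,8],[5,478,60,0,0,8],[5,478,60,0,0,8],[5,478,60,0,0,8],[5,478,60,0,0,8]]'
python3 look.py w3 .009
```

```text
time: 12.32
position: [0.4554, 0.2447, 0.0762]
tool_rot: [-0.06, 3.14, 0.001]
ft_force: [0.4, 0.5, -0.8]
grip_width: 0.517
grip_force: 15.0
t 12.325 tcp [455.4 244.7  76.2] closing angle from +x 92.2 tilt z [ 0.001  0.001 -1.   ]
cam [0.37  0.242 0.225]
[319. 385.] {'rect': (550.7, 250.6), 'cen': [550.3, 250.6], 'L': 45.9, 'W': 30.6, 'ang': -87.9}
  longest edge [534.7 268.3] [536.1 231.6] angle -87.9
[551. 290.] {'rect': (474.3, 395.6), 'cen': [470.7, 397.2], 'L': 47.4, 'W': 32.1, 'ang': -6.3}
  longest edge [499.5 408.6] [456.6 412.4] angle 174.9
[316. 299.] {'rect': (480.2, 246.2), 'cen': [482.3, 246.2], 'L': 61.5, 'W': 56.5, 'ang': -87.9}
  longest edge [504.8 221.8] [504.5 271.1] angle 90.3
[ 97. 263.] {'rect': (462.7, 103.8), 'cen': [463.1, 106.4], 'L': 55.2, 'W': 40.7, 'ang': -6.9}
  longest edge [489.3 119.1] [439.5 126.5] angle 171.6
```

View pics/w3.png

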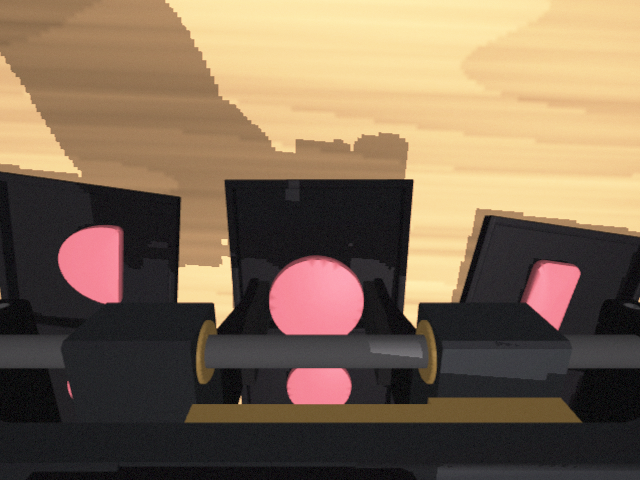

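The round lens is held level at (316,299) over its empty well. The half-moon rests flat and centred in its own well at (92,263). I'll check the rim corners at (226,181) and (413,181) for centring.

```bash
python3 - <<'E'
from h import *
f=np.load('pics/w3.npz');P=cast([[226,181],[413,181]],.012,f)[:,:2]*1000
print(P.round(1)); e=P[1]-P[0];L=np.hypot(*e);u=np.array([e[1],-e[0]])/L;print(L,P.mean(0)+51*u)
E
python3 -m inch '[[0,1,-25,0,0,0],[0,1,-42,0,0,0],[0,1,-50,0,0,0],[0,1,-53,0,0,0],[0,1,-55,0,0,0],[0,1,-56,0,0,0],[0,1,-56.5,0,0,0],[0,1,-56.5,0,0,0],[0,1,-56.5,0,0,0]]'
```

```text
[[407.2 191.5]
 [403.2 299.3]]
107.86986238446676 [456.20301805 247.28616635]
time: 13.5
position: [0.4551, 0.2466, 0.0194]
tool_rot: [-0.063, 3.141, 0.0]
ft_force: [-0.0, -0.2, -0.2]
grip_width: 0.511
grip_force: 15.0
```

Centred to within 2 mm. I'll lower it to contact and release.

```bash
python3 -m inch '[[0,0,-0.4,0,0,0],[0,0,-0.8,0,0,0],[0,0,-0.8,0,0,0]]'
python3 -m inch '[[0,0,0,0,0,0],[0,0,0,0,0,0],[0,0,0,0,0,0],[0,0,0,0,0,0]]' 57
```

```text
time: 13.88
position: [0.4551, 0.2466, 0.0188]
tool_rot: [0.063, -3.141, -0.0]
ft_force: [-1.3, -1.1, 3.4]
grip_width: 0.516
grip_force: 15.0
time: 14.38
position: [0.455, 0.2465, 0.0184]
tool_rot: [0.063, -3.141, 0.0]
ft_force: [-0.2, 0.1, 0.1]
grip_width: 0.655
grip_force: 0.0
```

```bash
python3 -m inch '[[0,0,30,0,0,0],[0,0,80,0,0,0],[0,-60,100,0,0,8],[0,-120,100,0,0,16],[0,-180,100,0,0,24],[0,-240,100,0,0,32],[0,-300,100,0,0,40],[0,-360,100,0,0,48],[0,-420,100,0,0,56],[1,-480,100,0,0,64],[2,-540,100,0,0,69],[2,-590,100,0,0,69],[2.5,-603,100,0,0,69],[2.5,-603,100,0,0,69],[2.5,-603,100,0,0,69],[2.5,-603,100,0,0,69]]' 60 15
python3 look.py w4
```

```text
time: 16.38
position: [0.4231, -0.1673, 0.1273]
tool_rot: [1.72, -2.581, 0.13]
ft_force: [-0.4, 0.4, -0.1]
grip_width: 0.691
grip_force: 0.0
t 16.375 tcp [ 423.1 -167.3  127.3] closing angle from +x 157.5 tilt z [ 0.016 -0.09  -0.996]
cam [ 0.387 -0.231  0.282]
[356. 376.] {'rect': (441.0, -49.0), 'cen': [440.4, -50.5], 'L': 60.5, 'W': 20.9, 'ang': -20.7}
  longest edge [409.3 -47.2] [465.6 -69.5] angle -21.6
[354. 327.] {'rect': (426.2, -96.2), 'cen': [425.4, -94.4], 'L': 47.8, 'W': 15.9, 'ang': -21.0}
  longest edge [451.4 -97.4] [406.1 -81.9] angle 161.1
[ 31. 176.] {'rect': (607.8, -297.9), 'cen': [609.9, -299.5], 'L': 66.1, 'W': 56.6, 'ang': 55.8}
  longest edge [ 616.  -334.9] [ 646.4 -291.5] angle 55.0
[173.  27.] {'rect': (459.7, -348.2), 'cen': [459.8, -348.1], 'L': 37.1, 'W': 28.9, 'ang': 71.0}
  longest edge [ 455.  -327.6] [ 441.3 -359.1] angle -113.6
```

The arm stopped short and tilted, and there is an odd contour near the gripper. I'll look.

View pics/w4.png

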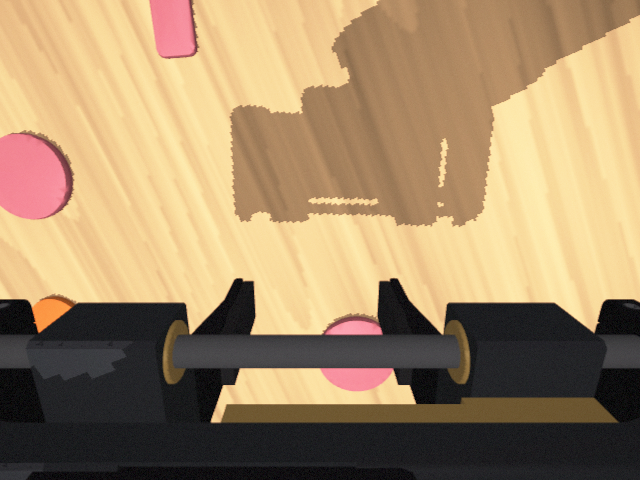

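```bash
python3 -c "
from bench import ctrl
s=ctrl.get_state();print([round(float(x),2) for x in s['joint_positions']],s['ft_force'])"
```

```text
[-1.11, -0.3, 1.24, 2.12, 0.41, 1.13, 2.69] [-0.5888016  -0.37383735  0.49080857]
```

It's only blank_a at (356,350), seen split by the rod. The cause is the last joint sitting at its limit (2.69), so I'll reach the rectangle from the other half turn. First, a small unwind to see what pose the shifts refer to.

```bash
python3 -m inch '[[0,0,0,0,0,-10],[0,0,0,0,0,-20],[0,0,0,0,0,-30],[0,0,0,0,0,-40],[0,0,0,0,0,-40],[0,0,0,0,0,-40]]'; python3 -c "
from bench import ctrl
s=ctrl.get_state();print([round(float(x),2) for x in s['joint_positions']])"
```

```text
time: 17.18
position: [0.4231, -0.167, 0.1272]
tool_rot: [0.733, -2.987, 0.102]
ft_force: [0.1, -0.3, -0.0]
grip_width: 0.688
grip_force: 0.0
[-1.0, -0.07, 1.24, 2.07, 0.17, 1.13, 2.21]
```

Run:
```python
from bench import ctrl
import numpy as np
from scipy.spatial.transform import Rotation as R
s=ctrl.get_state();c=R.from_rotvec(s['tool_rot'])
print('closing',np.degrees(np.arctan2(*c.as_matrix()[[1,0],1])))
for a in(117,60,20,-19):
    y=np.array([np.cos(np.radians(a)),np.sin(np.radians(a)),0]);z=np.array([0,0,-1.]);t=R.from_matrix(np.c_[np.cross(y,z),y,z])
    print(a,np.degrees((t*c.inv()).as_rotvec()).round(1))
print(np.array([457.5,-356.5,118])-np.array(s['position'])*1000)
```

```text
closing 117.68029370596372
117 [ 4.6 -2.7 -0.6]
60 [  2.9  -4.7 -57.5]
20 [  1.2  -5.9 -97.5]
-19 [  -1.    -6.7 -136.5]
[  34.42072738 -189.49481792   -9.24995782]
```

```bash
python3 -m inch '[[30,0,0,4.6,-2.7,-0.6],[60,-20,0,4.4,-3,-10],[60,-40,0,4,-3.4,-20],[60,-60,0,3.7,-3.8,-30],[60,-80,0,3.4,-4.2,-40],[60,-100,0,3.1,-4.5,-50],[60,-120,0,2.8,-4.8,-60],[55,-140,0,2.4,-5.1,-70],[50,-160,0,2,-5.4,-80],[45,-180,0,1.6,-5.7,-90],[40,-189,-5,1.1,-6,-100],[34,-189,-9,0.5,-6.2,-110],[34,-189,-9,0,-6.4,-120],[34,-189,-9,-0.5,-6.6,-130],[34,-189,-9,-1,-6.7,-136.5],[34,-189,-9,-1,-6.7,-136.5],[34,-189,-9,-1,-6.7,-136.5],[34,-189,-9,-1,-6.7,-136.5],[34,-189,-9,-1,-6.7,-136.5]]'; python3 -c "
from bench import ctrl
s=ctrl.get_state();print([round(float(x),2) for x in s['joint_positions']])"
python3 look.py w5
```

```text
time: 19.55
position: [0.4572, -0.3559, 0.1183]
tool_rot: [2.56, 1.821, -0.0]
ft_force: [0.3, -0.1, -0.3]
grip_width: 0.691
grip_force: 0.0
[-0.35, 0.53, 1.24, 1.81, -0.54, 1.2, 0.72]
t 19.55 tcp [ 457.2 -355.9  118.3] closing angle from +x -19.2 tilt z [-0. -0. -1.]
cam [ 0.483 -0.276  0.267]
[318. 236.] {'rect': (457.7, -356.5), 'cen': [457.7, -356.5], 'L': 53.8, 'W': 28.1, 'ang': 71.0}
  longest edge [ 458. -385.] [ 477.7 -337.4] angle 67.5
[516.  86.] {'rect': (613.8, -301.6), 'cen': [613.8, -301.7], 'L': 67.7, 'W': 64.8, 'ang': -19.2}
  longest edge [ 647.6 -303.7] [ 636.6 -277.7] angle 112.8
```

View pics/w5.png

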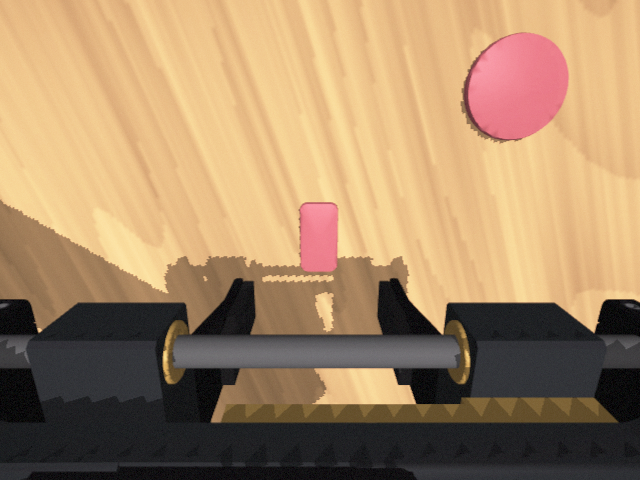

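The rectangular lens at (318,236) measures 54 × 28 mm at (457.7,-356.5), square to the fingers. I'll descend and grip it.

```bash
python3 -m inch '[[0,-0.5,-40,0,0,0],[0,-0.5,-70,0,0,0],[0,-0.5,-90,0,0,0],[0,-0.5,-98,0,0,0],[0,-0.5,-102.5,0,0,0],[0,-0.5,-102.5,0,0,0],[0,-0.5,-102.5,0,0,0]]' 60 15
python3 -m inch '[[0,0,0,0,0,0],[0,0,0,0,0,0],[0,0,0,0,0,0],[0,0,0,0,0,0],[0,0,0,0,0,0],[0,0,0,0,0,0]]' 15 15
```

```text
time: 20.48
position: [0.4576, -0.3568, 0.0165]
tool_rot: [2.56, 1.819, 0.001]
ft_force: [0.5, 0.6, 0.0]
grip_width: 0.691
grip_force: 0.0
time: 21.22
position: [0.4572, -0.3564, 0.0158]
tool_rot: [2.561, 1.82, -0.0]
ft_force: [1.1, -0.5, -0.2]
grip_width: 0.315
grip_force: 15.0
```

```bash
python3 -m inch '[[0,0,20,0,0,0],[0,0,60,0,0,0],[30,30,90,0,0,8],[60,80,100,0,0,16],[90,135,100,0,0,24],[116,190,100,0,0,32],[116,250,100,0,0,40],[116,310,100,0,0,48],[116,370,100,0,0,56],[116,370,100,0,0,60],[116,370,100,0,0,60]]'; python3 -c "
from bench import ctrl
s=ctrl.get_state();print([round(float(x),2) for x in s['joint_positions']])"
```

```text
time: 22.6
position: [0.5735, 0.0138, 0.1169]
tool_rot: [1.307, 2.855, 0.001]
ft_force: [-0.7, -0.2, -0.3]
grip_width: 0.318
grip_force: 15.0
[-0.89, 0.37, 0.99, 1.82, -0.34, 1.13, 0.93]
```

```bash
python3 -m inch '[[0,50,0,0,0,8],[0,100,0,0,0,16],[0,155,0,0,0,24],[0,210,0,0,0,32],[0,270,0,0,0,40],[0,330,0,0,0,43],[0,371,-20,0,0,43],[0,371,-40,0,0,43],[0,371,-40,0,0,43],[0,371,-40,0,0,43],[0,371,-40,0,0,43],[0,371,-40,0,0,43]]'
python3 look.py w6 .009
```

```text
time: 24.1
position: [0.5738, 0.3842, 0.0768]
tool_rot: [0.172, 3.136, 0.002]
ft_force: [-0.5, 0.5, -0.7]
grip_width: 0.321
grip_force: 15.0
t 24.1 tcp [573.8 384.2  76.8] closing angle from +x 83.7 tilt z [ 0.001  0.001 -1.   ]
cam [0.489 0.393 0.225]
[316. 293.] {'rect': (596.5, 382.0), 'cen': [596.9, 381.9], 'L': 61.3, 'W': 38.4, 'ang': -6.4}
  longest edge [566.2 369.1] [624.9 360. ] angle -8.8
[ 99. 247.] {'rect': (551.2, 251.9), 'cen': [550.9, 251.9], 'L': 48.3, 'W': 46.0, 'ang': 83.7}
  longest edge [535.1 270.7] [530.6 241. ] angle -98.7
[319.  94.] {'rect': (478.9, 396.5), 'cen': [478.7, 396.5], 'L': 53.4, 'W': 28.2, 'ang': -6.3}
  longest edge [451.3 389.6] [500.6 380.6] angle -10.3
[42. 80.] {'rect': (455.2, 249.5), 'cen': [454.8, 248.7], 'L': 46.1, 'W': 45.8, 'ang': 69.1}
  longest edge [434.3 236.1] [456.7 224.3] angle -27.8
```

View pics/w6.png

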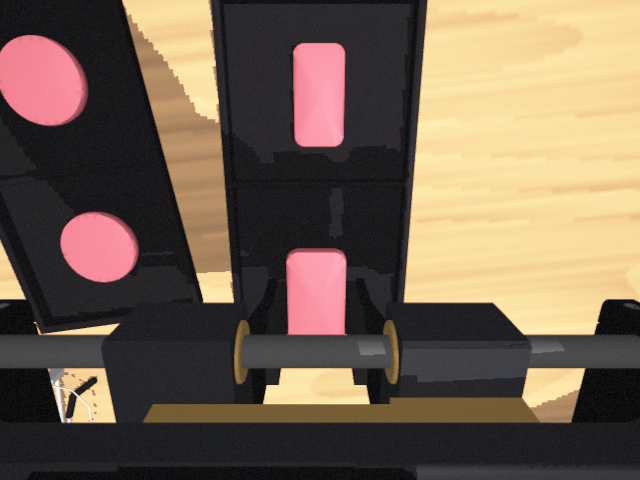

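The rectangle at (316,293) is in line with its mate at (319,94), and the round lens sits flat and centred in its well at (42,80). The well centre taken from the mate is about (574,386). I'll lower it.

```bash
python3 -m inch '[[0.5,1.5,-25,0,0,0],[0.5,1.5,-42,0,0,0],[0.5,1.5,-50,0,0,0],[0.5,1.5,-53,0,0,0],[0.5,1.5,-55,0,0,0],[0.5,1.5,-56,0,0,0],[0.5,1.5,-57,0,0,0],[0.5,1.5,-57.4,0,0,0],[0.5,1.5,-57.4,0,0,0],[0.5,1.5,-57.4,0,0,0]]'
```

```text
time: 25.4
position: [0.5738, 0.3862, 0.0188]
tool_rot: [0.17, 3.137, 0.001]
ft_force: [-1.6, -0.9, 3.6]
grip_width: 0.317
grip_force: 15.0
```

Contact at 3.6 N. I'll release and retreat, then check from above.

```bash
python3 -m inch '[[0,0,0,0,0,0],[0,0,0,0,0,0],[0,0,0,0,0,0],[0,0,0,0,0,0]]' 42
python3 -m inch '[[0,0,15,0,0,0],[0,0,50,0,0,0],[0,0,110,0,0,0],[0,0,170,0,0,0],[-30,-60,200,0,0,0],[-60,-120,220,0,0,0],[-90,-180,220,0,0,0],[-100,-240,220,0,0,0],[-100,-300,220,0,0,0],[-100,-360,220,0,0,0],[-100,-420,220,0,0,0],[-100,-480,220,0,0,0],[-100,-520,220,0,0,0],[-100,-520,220,0,0,0],[-100,-520,220,0,0,0],[-100,-520,220,0,0,0]]'
python3 - <<'E'
from h import *
p,d=ctrl.get_image('top');c=ctrl.camera_params('top');c={k:np.array(c[k]) for k in('mtx','T')}
hsv=cv2.cvtColor(p,cv2.COLOR_RGB2HSV)
m=((hsv[...,0]>165)|(hsv[...,0]<8))&(hsv[...,1]>110)&(hsv[...,2]>90)
for k in contours(m,60): print(info(k,.009,c))
cv2.imwrite('pics/end.png',cv2.resize(p[140:360,70:520,::-1],None,fx=1.7,fy=1.7,interpolation=cv2.INTER_CUBIC))
E
```

```text
time: 25.9
position: [0.5736, 0.3861, 0.0182]
tool_rot: [-0.17, -3.137, 0.0]
ft_force: [-0.4, -0.5, -0.1]
grip_width: 0.477
grip_force: 0.0
time: 27.9
position: [0.4739, -0.1324, 0.2384]
tool_rot: [0.166, 3.137, 0.001]
ft_force: [-0.8, -1.1, -0.8]
grip_width: 0.481
grip_force: 0.0
{'rect': (426.0, -70.8), 'cen': [425.2, -71.4], 'L': 65.0, 'W': 52.1, 'ang': 75.6}
{'rect': (453.1, 244.1), 'cen': [453.1, 244.2], 'L': 46.0, 'W': 45.4, 'ang': 89.6}
{'rect': (462.2, 100.7), 'cen': [462.4, 102.9], 'L': 54.5, 'W': 39.0, 'ang': -7.6}
{'rect': (477.4, 393.6), 'cen': [477.4, 393.7], 'L': 55.4, 'W': 29.9, 'ang': -5.8}
{'rect': (550.2, 247.8), 'cen': [550.1, 247.9], 'L': 45.1, 'W': 44.4, 'ang': 1.4}
{'rect': (557.1, 90.9), 'cen': [557.1, 93.0], 'L': 55.3, 'W': 38.7, 'ang': -5.8}
{'rect': (572.0, 383.7), 'cen': [572.1, 383.6], 'L': 55.5, 'W': 30.0, 'ang': -6.1}
{'rect': (632.9, -309.8), 'cen': [632.5, -310.8], 'L': 53.9, 'W': 21.2, 'ang': 63.8}
{'rect': (636.3, -28.6), 'cen': [638.5, -29.3], 'L': 51.9, 'W': 36.7, 'ang': 76.1}
```

View pics/end.png

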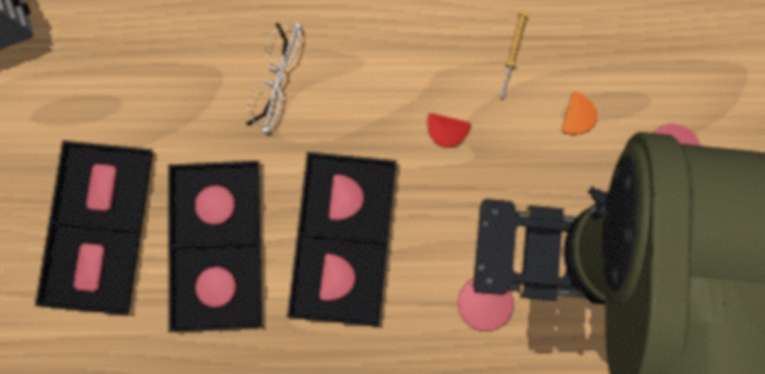

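The final view shows all three pairs seated and centred: rectangles at (100,187) and (90,267), rounds at (215,205) and (215,287), half-moons at (346,197) and (338,277). The frame, starter and decoys haven't moved. The blanks are partly hidden by the arm, but their visible edges are where they were.

```bash
python3 -c "
from bench import ctrl
print(ctrl.close_job())"
```

```text
the job is handed in; nothing more can be done
None
```

I put all three edged lenses in the trays with their mates, dome up and within a few millimetres of the middle of the wells, each set down gently (under 4 N), and handed the job in at about 28 s.

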